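Clamp a tin drum shell with the ratchet knob, without denting it

TASK

Pick up the red tin drum with a light grip (the thin tin dents), set it gently, without dropping or pushing it down, upright on the cork pad between the two jaws of the green clamp and let go. Then tighten the clamp's black ratchet knob clockwise until the jaws hold the drum and the knob plainly slips, by about a quarter turn or more. Leave the clamp tight on the upright drum and do not disturb the other things on the bench.

Things in the scene. Friction and masses are not known exactly. Their poses are not given: they have to be found in the camera images.
- drum: Scarlet tin toy drum, closed at both ends, white head, brass rims: a loose upright cylinder 60 mm across, 90 mm high, about 0.1 kg. Origin: centre of its underside; z up its axis. It dents if the two finger pads together press it with over 110 N, if it is pushed onto the clamp with over 40 N when set down, or if dropped from over 12 mm; 20 to 30 N a pad carries it safely.
- clamp: Green clamp fixed to the bench, 120 mm (x) by 290 mm (y, -200 to +90). Origin: on the bench under the cork pad's centre. Fixed V-shaped black rubber jaw on the +y side, sliding flat jaw on the -y side, tops 58 mm above the bench. At y = -140 mm a gear head, its sloped top facing the clamp's -x side (to the robot), carries the ratchet knob. Yaw varies by 12 degrees.
- seat (a point): Centre of the top of the cork pad (66 by 56 mm), 22 mm above the bench; axes as the clamp's. A drum standing with its axis here just touches the V jaw on the +y side; the open sliding jaw's face is 42 to 46 mm away on the -y side, so set the drum down with its axis about 5 mm to the -y side. The closing jaw slides it into the V.
- knob_grip (a point): Where to grip the black round ratchet knob (44 mm across, 34 mm long): on its axis, 15 mm below its outer end, 31 mm above the sloped face. z: the knob's axis, outwards, 30 degrees from vertical, leaning to the clamp's -x side (x, y turn with the spindle). Clockwise seen from outside (negative about z) tightens. It may be let go and gripped again; the clamp keeps its place.
- jaw (a joint): Travel of the sliding jaw towards the V jaw, m: starts at 0 to 0.004, 8 mm per radian of knob turning; a seated drum is touched at 0.016. Its limit without a drum is 0.023.
- ratchet (a joint): How far the knob has slipped on its spindle, rad: it stays near 0 while the clamp closes and grows only while the knob is turned clockwise against a closed jaw. It slips at about 0.16 N m, when the jaw presses with about 14 N. A slip of 0.4 counts as slipped; more does no harm.
- top: White ceramic spinning top standing on its blunt foot, 68 mm across, 85 mm high; origin at the centre of its underside. Leave alone.
- bell: Brass tricycle bell, 58 mm across, 42 mm high, with a steel thumb lever; origin at the centre of its underside. Leave alone.
- stick0: Maple drumstick 195 mm long, 12 mm thick, lying on the bench; origin under its middle. Leave alone.
- stick1: The other maple drumstick, alike. Leave alone.
- jar: Amber glass jar with red cap, 60 mm across, 75 mm high; origin at the centre of its underside. Leave alone.
- mallet: Hammer lying on the bench to the left of the clamp; origin under its middle. Leave alone.

How it is judged:
By the outcome, as a careful person would: the job done as asked, in the order asked, and still so for the second after the job is handed in, with the robot touching nothing.
It also fails if it takes over 54 s, if anything falls off the work surface, if the arm or the gripper's body presses on something with over 40 N, if the wrist force passes 120 N, or if a joint passes its speed limit or range.

ROBOT

A 7-joint arm with a two-finger parallel gripper is mounted at the origin on the work surface. World frame = base frame: x ahead of the robot, y to its left, z up, the work surface at z = 0. Lengths are in m, angles in rad, forces in N, time in s.
With the tool pointing down it reaches from about 0.35 to 0.9 m from the base axis. Payload 8.1 kg.
Tool frame: the origin (TCP) lies on the centre line of the jaws, within the pads' length; the fingertips stand 14 mm ahead of it and the grasp point (between the pads) lies 5 mm behind it; z points along the fingers, y is the direction in which the jaws open and shut (so a half turn about z gives the same grasp; the last joint's range is limited). The gripper opens to 92 mm and grips with 3 to 60 N. Pads are 19 mm wide; open, the fingers measure 130 mm over their backs; the gripper's body (75 mm by 190 mm) begins 47 mm behind the grasp point.
Start: joints at [1.215, 0.434, 0.025, 1.573, -0.012, 1.134, -0.075], TCP at [0.156, -0.605, 0.241] pointing down, gripper open.
Joint ranges: [-2.62, 2.62], [-0.44, 2.09], [-1.27, 1.32], [0.08, 2.57], [-1.32, 4.46], [0.12, 2], [-2.74, 2.74]. Speed limits (rad/s): [2.22, 2.22, 3.01, 3.01, 3.14, 3.14, 3.14].

INTERFACE

Orientations are given as a rotation vector (axis times angle).
In Python, from cell import arm, optics gives the robot as it stands.
- The arm moves only by the shell command python3 -m creep 'ROWS' [FORCE]. ROWS is JSON, a list of rows, each an object with "translation": the shift along the tool's x, y, z in m, a list of three; "rot": the turn, a rotation vector about the tool's x, y, z in degrees, a list of three; "jaw": the finger opening in m, from 0 to 0.0918. In form: [{"translation": [x, y, z], "rot": [wx, wy, wz], "jaw": jaw}, ...]. A call has 1 to 12 rows; each row shifts and turns the commanded pose from where the row before left it, along the tool's axes as they then stand; what a row does not reach is not made up. A row lasts 1/12 s, in which the tool goes at most 41.7 mm and 7.16 degrees, less where a joint would pass 70% of its speed; a pose out of reach is approached as far as the arm can. A call is refused whole if a number of a shift passes 0.0417 or a number of a turn 7.16, either way. A call with a gripper value outside its range is refused whole. The fingers move at their own pace and stop on an object; FORCE is the grip in N (left out, the last holds). Time passes only in rows, so rows that do not move let the fingers close. It gives the time, the measured TCP pose, the force and the opening at its end, in the units of the state.
- arm.observe(): the state, without advancing time (a new reading comes with each control period).
- optics.get_image(name): name is "side" or "top"; returns the picture (420x560x3 uint8, red, green, blue); there is no depth.
- optics.camera_info(name): a dict with "fx", "fy", "cx", "cy" (pixels), "R" (3x3) and "t" (3): a world point X has camera coordinates R X + t. Camera axes: x right, y down, z forward; pixel columns grow to the right and rows downward; lengths in m; the calibration is good to about 2 mm. A picture is of the moment at which its call begins. camera_info takes no time and is no camera call.
- arm.sign_off(): hands the job in, once; it reports no verdict.
Trained networks look in the newest picture that a camera, given by its name, has taken for a name from the list of things; names that differ only in an ending like _2 or _b are one class to them, and where a whole thing is asked for, a point or a joint stands for the part that bears it (a point fixed in the world has none). Each returns a list of dicts, best first, with "score" (0 to 1); they miss things now and then, are a little off and sometimes report something else, mostly with a low value. They report only what shows in the picture. A call takes as long as a camera call.
- optics.boxes_of(camera, thing): "location" ([column, row] in pixels, amid what is visible of it).
- optics.pinpoint(camera, thing): "location" ([column, row] in pixels: a listed point, or the origin of a listed thing).
The state is a dict: "clock": time; "joints": joint angles; "dq": joint speeds; "joint_efforts": joint torques, N m; "position": TCP position; "ee_rot": TCP orientation; "force": force on the tool from outside, world axes, zero at the start; "ft_torque": the same for the moment, N m; "width": opening from 0.0 (shut) to 1.0 (fully open).
Only numpy, scipy, OpenCV 4.12 (cv2) and the standard library are available. Lean on these libraries where they do the work, as an engineer would, in place of code of your own. Each camera call takes 0.05 s, during which the arm holds its last target.

## Working session

There is one attempt and no reset: what is moved stays moved. The work goes in short steps, Python scripts to look and compute and a shell command to move; the robot and the scene stay as the last step left them, time stands still between calls to the robot, and variables do not carry over. Pictures are saved under pics/ and viewed, and the job is handed in when it is done.

```bash
ls; mkdir -p pics
python3 - <<'E'
from cell import arm, optics
import cv2
print(arm.observe())
for n in ("side","top"):
    im=optics.get_image(n); cv2.imwrite(f"pics/{n}0.png",im[:,:,::-1]); print(n,optics.camera_info(n))
    for th in ("drum","clamp","seat","knob_grip","jaw","top","bell","jar","mallet","stick0"):
        print(th,[(d['score'],d['location']) for d in optics.pinpoint(n,th)][:3])
E
```

```text
pics
{'clock': 0.0, 'joints': array([ 1.21539123,  0.43524605,  0.02492332,  1.57410892, -0.01158512,
        1.13399875, -0.07507271]), 'dq': array([ 0.00090991, -0.00109647, -0.0014324 ,  0.00108592,  0.00014434,
       -0.00066151, -0.00065442]), 'joint_efforts': array([ 7.52431934e-04, -6.67855024e+01,  9.85053889e-01, -3.14446843e+01,
       -6.07490167e-02,  4.30946262e-02,  1.50095930e-04]), 'position': array([ 0.15616931, -0.60465861,  0.23992549]), 'ee_rot': array([-3.11495923e+00, -3.95863050e-01,  5.35833708e-04]), 'force': array([-0.52256133, -0.26554391,  0.08819751]), 'ft_torque': array([-0.00214834, -0.02965033,  0.00340481]), 'width': 1.000842361653199}
side {'fx': 464.91933277240224, 'fy': 464.91933277240224, 'cx': 279.86452949669115, 'cy': 212.3668415000562, 'R': array([[ 0.98718924, -0.15835209, -0.01954527],
       [-0.11699587, -0.63513156, -0.76349189],
       [ 0.10848672,  0.7559977 , -0.64552158]]), 't': array([-0.60574526,  0.09674922,  1.48340633])}
drum [(0.87, [265.7, 298.5]), (0.35, [271.5, 188.5])]
clamp [(0.69, [268.4, 186.8])]
seat [(0.67, [267.2, 181.7])]
knob_grip [(0.57, [276.4, 191.3])]Traceback (most recent call last):
  File "<stdin>", line 7, in <module>
ValueError: it knows: bell, clamp, drum, jar, knob_grip, mallet, seat, stick, top
```

```bash
cat > h.py <<'E'
from cell import arm, optics
import numpy as np, cv2
from scipy.spatial.transform import Rotation as Ro
def px(n,p,z):
    c=optics.camera_info(n); d=np.array([(p[0]-c['cx'])/c['fx'],(p[1]-c['cy'])/c['fy'],1])
    R=np.array(c['R']);o=-R.T@c['t'];d=R.T@d
    return o+d*(z-o[2])/d[2]
def proj(n,X):
    c=optics.camera_info(n); q=np.array(c['R'])@X+c['t']; return np.array([c['cx']+c['fx']*q[0]/q[2],c['cy']+c['fy']*q[1]/q[2]])
def tri(pa,pb):
    A=[];b=[]
    for n,p in (("side",pa),("top",pb)):
        c=optics.camera_info(n);R=np.array(c['R']);o=-R.T@c['t']
        d=R.T@np.array([(p[0]-c['cx'])/c['fx'],(p[1]-c['cy'])/c['fy'],1]);d/=np.linalg.norm(d)
        P=np.eye(3)-np.outer(d,d);A.append(P);b.append(P@o)
    x,*_=np.linalg.lstsq(np.vstack(A),np.hstack(b),rcond=None)
    return x
def pose():
    s=arm.observe(); return s,Ro.from_rotvec(s['ee_rot']),s['position']
E
python3 - <<'E'
from h import *
P={}
im=optics.get_image("top"); cv2.imwrite("pics/top0.png",im[:,:,::-1])
print(optics.camera_info("top"))
Z=dict(drum=0,clamp=0,seat=.022,knob_grip=.1,top=0,bell=0,jar=0,mallet=0,stick=0)
for n in ("side","top"):
    for th in Z:
        r=optics.pinpoint(n,th)
        for d in r[:3]:
            print(n,th,d['score'],d['location'],px(n,d['location'],Z[th]).round(4))
print(arm.observe()['clock'])
E
```

```text
{'fx': 510.6132956949784, 'fy': 510.6132956949784, 'cx': 274.57339134881937, 'cy': 205.07515008467715, 'R': array([[-0.0294955 , -0.99951267, -0.01021986],
       [-0.9943382 ,  0.03038395, -0.10182519],
       [ 0.10208609,  0.00715861, -0.99474981]]), 't': array([-0.03105551,  0.62346563,  1.4785958 ])}
side drum 0.87 [265.7, 298.5] [ 0.5219 -0.322   0.    ]
side drum 0.35 [271.5, 188.5] [0.6111 0.1758 0.    ]
side clamp 0.69 [268.4, 186.8] [0.6015 0.1879 0.    ]
side seat 0.67 [267.2, 181.7] [0.5982 0.1899 0.022 ]
side knob_grip 0.57 [276.4, 191.3] [0.6086 0.0274 0.1   ]
side top 0.88 [323.4, 276.0] [ 0.6991 -0.2687  0.    ]
side jar 0.95 [305.3, 357.0] [ 0.5938 -0.5219  0.    ]
side mallet 0.9 [209.6, 157.4] [0.3988 0.4225 0.    ]
side stick 0.6 [324.6, 211.2] [0.7702 0.0167 0.    ]
side stick 0.44 [338.0, 207.0] [0.8205 0.0302 0.    ]
side stick 0.25 [325.1, 276.4] [ 0.7037 -0.2711  0.    ]
top clamp 0.79 [196.5, 214.8] [0.6032 0.1869 0.    ]
top seat 0.77 [191.7, 218.8] [0.5898 0.1978 0.022 ]
top knob_grip 0.88 [238.9, 212.2] [0.5981 0.0509 0.1   ]
top top 0.56 [347.5, 174.0] [ 0.7135 -0.2735  0.    ]
top top 0.42 [241.2, 211.1] [0.6103 0.0517 0.    ]
top bell 0.79 [402.3, 175.2] [ 0.7046 -0.4391  0.    ]
top bell 0.27 [194.1, 217.3] [0.5959 0.1943 0.    ]
top jar 0.59 [436.6, 206.9] [ 0.6051 -0.5367  0.    ]
top mallet 0.97 [118.9, 285.1] [0.3999 0.4215 0.    ]
top stick 0.8 [245.2, 139.8] [0.8291 0.0344 0.    ]
top stick 0.67 [252.8, 161.7] [0.7604 0.0129 0.    ]
1.2
```

View pics/side0.png

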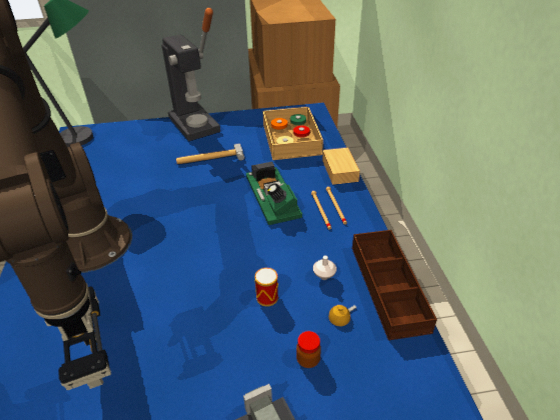

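View pics/top0.png

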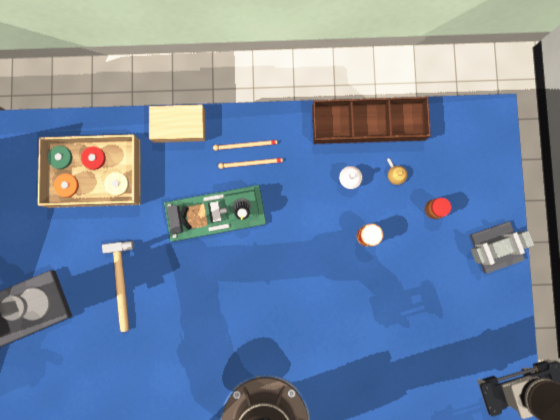

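The side picture shows the drum (head at about 266,277), the clamp (275,195), the top, the bell and the jar. The top picture shows the drum head at (371,235), the knob at (242,212) and the cork at (196,217). Next I'll zoom in to refine these.

Run:
```python
from h import *
t=cv2.imread("pics/top0.png");s=cv2.imread("pics/side0.png")
a=cv2.resize(t[175:255,155:275],None,fx=6,fy=6,interpolation=cv2.INTER_CUBIC)
cv2.imwrite("pics/zt.png",a)
a=cv2.resize(s[150:230,235:315],None,fx=7,fy=7,interpolation=cv2.INTER_CUBIC); cv2.imwrite("pics/zs.png",a)
# drum head
for n,im,(r0,r1,c0,c1) in (("top",t,(215,255,350,395)),("side",s,(260,310,245,290))):
    h=cv2.cvtColor(im[r0:r1,c0:c1],cv2.COLOR_BGR2HSV)
    m=((h[...,1]<70)&(h[...,2]>130)).astype(np.uint8)
    k,l,st,ce=cv2.connectedComponentsWithStats(m)
    i=1+st[1:,4].argmax(); p=ce[i]+[c0,r0]; print(n,p,st[i],px(n,p,.09))
    m=((h[...,1]>150)&((h[...,0]<10)|(h[...,0]>170))&(h[...,2]>60)).astype(np.uint8)
    k,l,st,ce=cv2.connectedComponentsWithStats(m); i=1+st[1:,4].argmax(); print(st[i],ce[i]+[c0,r0])
print(px("top",optics.boxes_of("top","drum")[0]['location'],.09))
```

```text
top [371.99709302 234.1744186 ] [ 12   8  21  23 344] [ 0.52539216 -0.32245284  0.09      ]
[ 7 17  6 12 28] [359.53571429 237.75      ]
side [265.55793991 275.48497854] [ 11   8  20  16 233] [ 0.52564756 -0.31813254  0.09      ]
[ 11  22  21  17 163] [266.6809816  289.02453988]
[ 0.52501295 -0.32328798  0.09      ]
```

View pics/zt.png

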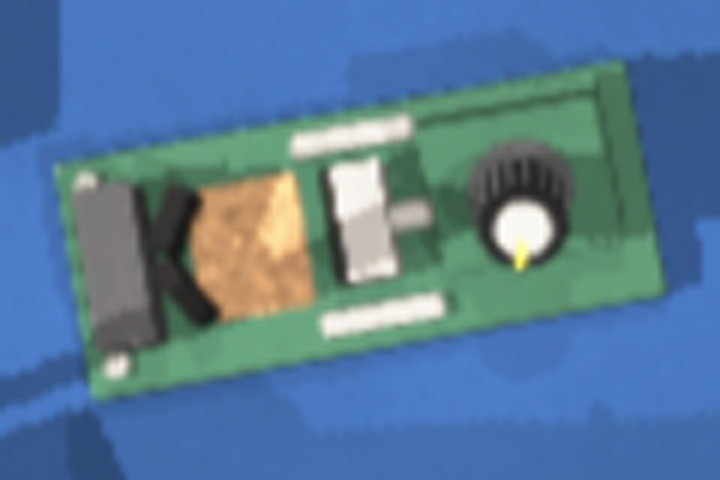

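View pics/zs.png

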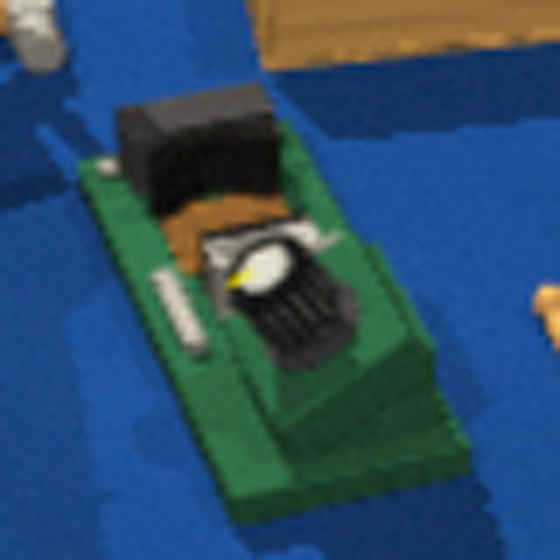

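Run:
```python
from h import *
f=lambda x,y:(155+x/6-.4,175+y/6-.4)
g=lambda x,y:(235+x/7-.4,150+y/7-.4)
C={k:px("top",f(*v),.012) for k,v in dict(TL=(55,165),BL=(95,402),BR=(665,297),TR=(628,62)).items()}
for k,v in C.items(): print(k,v.round(4))
for a,b in (("TR","TL"),("BR","BL")):
    d=C[b]-C[a]; print(np.linalg.norm(d),np.degrees(np.arctan2(d[1],d[0]))-90)
for a,b in (("BL","TL"),("BR","TR")):
    d=C[b]-C[a]; print(np.linalg.norm(d),np.degrees(np.arctan2(d[1],d[0])))
d=C["TL"]-C["TR"]+C["BL"]-C["BR"]
yaw=np.arctan2(d[1],d[0])-np.pi/2
m=sum(C.values())/4; R=Ro.from_euler('z',yaw); print("yaw",np.degrees(yaw),"origin",m+R.apply([0,.055,0]))
cap=tri(g(265,268),f(523,228)); print("cap",cap)
o=m+R.apply([0,.055,0]);o[2]=0
print("cap in clamp", R.inv().apply(cap-o))
ax=R.apply([-np.sin(np.pi/6),0,np.cos(np.pi/6)]); print("axis",ax,"grip",cap-.015*ax)
for n in("top","side"): print(proj(n,o+[0,0,.022]),proj(n,o))
print("drum tri",tri([265.56,275.5],[372,234.2]))
s,r,p=pose(); print(p,r.as_matrix().round(3))
```

```text
TL [0.6434 0.283  0.012 ]
BL [0.5244 0.2639 0.012 ]
BR [ 0.568  -0.0207  0.012 ]
TR [ 0.6866 -0.0054  0.012 ]
0.2915291736715997 8.514079009208857
0.2878995296130866 8.725827187963844
0.12058124508484123 9.083772818905148
0.11953605231465582 7.347968049279909
yaw 8.619289883777254 origin [0.59735622 0.18458997 0.012     ]
cap [0.59722318 0.04254977 0.10401234]
cap in clamp [-0.02141885 -0.14041606  0.10401234]
axis [-0.49435299 -0.07493411  0.8660254 ] grip [0.60463847 0.04367378 0.09102196]
[196.11661607 216.12094593] [197.30539723 216.70639692]
[267.16843992 182.59341596] [267.39371863 187.47087964]
drum tri [ 0.52524036 -0.32174512  0.09394854]
[ 0.15632398 -0.60516473  0.2407638 ] [[ 0.968  0.25   0.   ]
 [ 0.25  -0.968 -0.   ]
 [ 0.     0.    -1.   ]]
```

Both views agree. The drum axis is at about (0.525, -0.322). The clamp origin is at about (0.599, 0.1855) with a yaw of 8.6°, and the knob cap triangulates to clamp y = -140 mm, as specified. I'll turn the jaws so they open along the clamp's x axis: -84° about tool z.

```bash
cat >> h.py <<'E'
YAW=np.radians(8.6); RC=Ro.from_euler('z',YAW); O=np.array([.599,.1855,0])
DRUM=np.array([.5253,-.3218,0])
def goto(P,R=None):
    s,r,p=pose()
    print("clock %.2f"%s['clock'],"pos",p.round(4),"F",s['force'].round(1),"w %.4f"%(s['width']*.0918),"j",s['joints'].round(2))
    print("tool shift mm",(r.inv().apply(np.array(P)-p)*1e3).round(1), end=' ')
    if R is not None: print("rotvec deg",np.degrees((r.inv()*R).as_rotvec()).round(2))
    else: print("toolz",r.apply([0,0,1]).round(4),"tooly",r.apply([0,1,0]).round(4))
def down(yaw): # tool y along yaw, z down
    y=np.array([np.cos(yaw),np.sin(yaw),0]);z=np.array([0,0,-1.]);return Ro.from_matrix(np.c_[np.cross(y,z),y,z])
E
R='{"translation":[0,0,0],"rot":[0,0,-7],"jaw":0.0918}'
python3 -m creep '[{"translation":[0,0,0],"rot":[0,0,-7],"jaw":0.0918},{"translation":[0,0,0],"rot":[0,0,-7],"jaw":0.0918},{"translation":[0,0,0],"rot":[0,0,-7],"jaw":0.0918},{"translation":[0,0,0],"rot":[0,0,-7],"jaw":0.0918},{"translation":[0,0,0],"rot":[0,0,-7],"jaw":0.0918},{"translation":[0,0,0],"rot":[0,0,-7],"jaw":0.0918},{"translation":[0,0,0],"rot":[0,0,-7],"jaw":0.0918},{"translation":[0,0,0],"rot":[0,0,-7],"jaw":0.0918},{"translation":[0,0,0],"rot":[0,0,-7],"jaw":0.0918},{"translation":[0,0,0],"rot":[0,0,-7],"jaw":0.0918},{"translation":[0,0,0],"rot":[0,0,-7],"jaw":0.0918},{"translation":[0,0,0],"rot":[0,0,-7],"jaw":0.0918}]'
python3 -c "
from h import *
goto([.5253,-.3218,.2],down(YAW))"
```

```text
clock: 2.25
position: [0.1562, -0.6052, 0.2407]
ee_rot: [-2.044, -2.386, 0.0]
force: [0.3, -0.7, 0.2]
width: 1.0
clock 2.25 pos [ 0.1562 -0.6052  0.2407] F [ 0.3 -0.7  0.2] w 0.0918 j [ 1.44  0.46 -0.3   1.55  0.14  1.15  1.26]
tool shift mm [223.4 408.1  40.7] rotvec deg [-0.    0.    0.22]
```

```bash
python3 -m creep '[{"translation":[0.0186,0.034,0],"rot":[0,0,0.2],"jaw":0.0918},{"translation":[0.0186,0.034,0],"rot":[0,0,0],"jaw":0.0918},{"translation":[0.0186,0.034,0],"rot":[0,0,0],"jaw":0.0918},{"translation":[0.0186,0.034,0],"rot":[0,0,0],"jaw":0.0918},{"translation":[0.0186,0.034,0],"rot":[0,0,0],"jaw":0.0918},{"translation":[0.0186,0.034,0],"rot":[0,0,0],"jaw":0.0918},{"translation":[0.0186,0.034,0],"rot":[0,0,0],"jaw":0.0918},{"translation":[0.0186,0.034,0],"rot":[0,0,0],"jaw":0.0918},{"translation":[0.0186,0.034,0],"rot":[0,0,0],"jaw":0.0918},{"translation":[0.0186,0.034,0],"rot":[0,0,0],"jaw":0.0918},{"translation":[0.0186,0.034,0],"rot":[0,0,0],"jaw":0.0918},{"translation":[0.0186,0.034,0],"rot":[0,0,0],"jaw":0.0918}]'
python3 -c "
from h import *
goto([.5253,-.3218,.2],down(YAW))
for n in ('side','top'): cv2.imwrite(f'pics/{n}1.png',optics.get_image(n)[:,:,::-1])
t=np.hstack([cv2.imread('pics/side1.png')[200:330,200:340],cv2.imread('pics/top1.png')[150:280,290:430]])
cv2.imwrite('pics/c1.png',cv2.resize(t,None,fx=2.8,fy=2.8))
"
```

```text
clock: 3.25
position: [0.5291, -0.3242, 0.2409]
ee_rot: [2.056, 2.375, -0.0]
force: [-0.5, -1.5, 0.1]
width: 1.001
clock 3.25 pos [ 0.5291 -0.3242  0.2409] F [-0.5 -1.5  0.1] w 0.0919 j [ 0.75  0.47 -0.42  1.56  0.2   1.16  0.43]
tool shift mm [ 3.  -3.4 40.9] rotvec deg [ 0.01  0.02 -0.34]
```

View pics/c1.png

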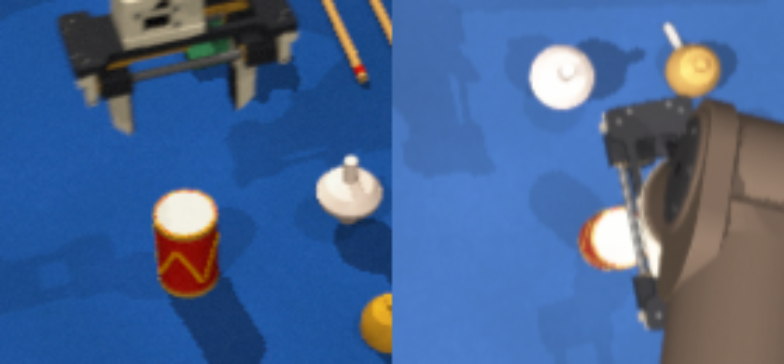

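The drum is below the open fingers and nothing is near them. I'll descend to TCP z = 0.057, slowing near the end.

```bash
python3 -m creep '[{"translation":[0.003,-0.0034,0.024],"rot":[0,0,-0.3],"jaw":0.0918},{"translation":[0,0,0.024],"rot":[0,0,0],"jaw":0.0918},{"translation":[0,0,0.024],"rot":[0,0,0],"jaw":0.0918},{"translation":[0,0,0.024],"rot":[0,0,0],"jaw":0.0918},{"translation":[0,0,0.02],"rot":[0,0,0],"jaw":0.0918},{"translation":[0,0,0.02],"rot":[0,0,0],"jaw":0.0918},{"translation":[0,0,0.02],"rot":[0,0,0],"jaw":0.0918},{"translation":[0,0,0.018],"rot":[0,0,0],"jaw":0.0918},{"translation":[0,0,0.01],"rot":[0,0,0],"jaw":0.0918},{"translation":[0,0,0],"rot":[0,0,0],"jaw":0.0918}]'
python3 -c "
from h import *
goto([.5253,-.3218,.057],down(YAW))
for n in ('side','top'): cv2.imwrite(f'pics/{n}2.png',optics.get_image(n)[:,:,::-1])
t=np.hstack([cv2.imread('pics/side2.png')[200:330,200:340],cv2.imread('pics/top2.png')[150:280,290:430]])
cv2.imwrite('pics/c2.png',cv2.resize(t,None,fx=2.8,fy=2.8))
"
```

```text
clock: 4.18
position: [0.5225, -0.3226, 0.0545]
ee_rot: [-2.047, -2.379, 0.001]
force: [0.9, 0.8, -0.3]
width: 0.998
clock 4.18 pos [ 0.5225 -0.3226  0.0545] F [ 0.9  0.8 -0.3] w 0.0916 j [ 0.71  0.65 -0.36  1.76  0.31  0.79  0.35]
tool shift mm [ 0.3  2.8 -2.5] rotvec deg [-0.18 -0.12 -0.03]
```

View pics/c2.png

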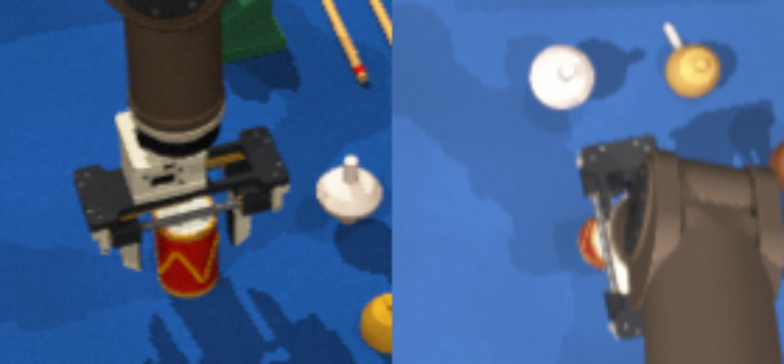

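The drum stands between the fingers, so I'll centre and close with 24 N.

```bash
python3 -m creep '[{"translation":[0,0.0025,-0.002],"rot":[0,0,0],"jaw":0.0918},{"translation":[0,0,0],"rot":[0,0,0],"jaw":0.065},{"translation":[0,0,0],"rot":[0,0,0],"jaw":0.058},{"translation":[0,0,0],"rot":[0,0,0],"jaw":0.05},{"translation":[0,0,0],"rot":[0,0,0],"jaw":0.045},{"translation":[0,0,0],"rot":[0,0,0],"jaw":0.045},{"translation":[0,0,0],"rot":[0,0,0],"jaw":0.045},{"translation":[0,0,0],"rot":[0,0,0],"jaw":0.045}]' 24
python3 -c "
from h import *
goto([.5253,-.3218,.057],down(YAW))"
```

```text
clock: 4.95
position: [0.5264, -0.3226, 0.0589]
ee_rot: [2.049, 2.381, -0.0]
force: [-0.5, -0.5, 3.5]
width: 0.655
clock 4.95 pos [ 0.5264 -0.3226  0.0589] F [-0.5 -0.5  3.5] w 0.0601 j [ 0.71  0.65 -0.36  1.75  0.3   0.8   0.35]
tool shift mm [ 1.  -1.   1.9] rotvec deg [-0.    0.01 -0.02]
```

```bash
python3 -m creep '[{"translation":[0,0,-0.005],"rot":[0,0,0],"jaw":0.045},{"translation":[0,0,-0.015],"rot":[0,0,0],"jaw":0.045},{"translation":[0,0,-0.025],"rot":[0,0,0],"jaw":0.045},{"translation":[0,0,-0.03],"rot":[0,0,0],"jaw":0.045},{"translation":[0,0,-0.03],"rot":[0,0,0],"jaw":0.045},{"translation":[0,0,-0.025],"rot":[0,0,0],"jaw":0.045},{"translation":[0,0,-0.015],"rot":[0,0,0],"jaw":0.045},{"translation":[0,0,-0.005],"rot":[0,0,0],"jaw":0.045},{"translation":[0,0,0],"rot":[0,0,0],"jaw":0.045}]'
python3 -c "
from h import *
T=O+RC.apply([0,-.005,0])
goto([T[0],T[1],.209],down(YAW))
cv2.imwrite('pics/s3.png',optics.get_image('side')[:,:,::-1])"
```

```text
clock: 5.7
position: [0.527, -0.3228, 0.2101]
ee_rot: [2.048, 2.38, 0.001]
force: [1.5, 0.6, -0.6]
width: 0.652
clock 5.70 pos [ 0.527  -0.3228  0.2101] F [ 1.5  0.6 -0.6] w 0.0599 j [ 0.75  0.49 -0.41  1.61  0.21  1.09  0.43]
tool shift mm [486.9 147.    0.6] rotvec deg [ 0.1   0.09 -0.02]
```

View pics/s3.png

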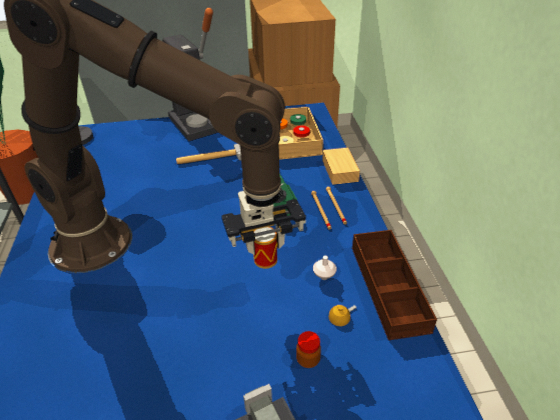

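The drum is lifted and level at about (265,250). Next is the move across.

```bash
python3 -m creep '[{"translation":[0.015,0.0045,0],"rot":[0,0,0],"jaw":0.045},{"translation":[0.030,0.009,0],"rot":[0,0,0],"jaw":0.045},{"translation":[0.032,0.0097,0],"rot":[0,0,0],"jaw":0.045},{"translation":[0.032,0.0097,0],"rot":[0,0,0],"jaw":0.045},{"translation":[0.032,0.0097,0],"rot":[0,0,0],"jaw":0.045},{"translation":[0.032,0.0097,0],"rot":[0,0,0],"jaw":0.045},{"translation":[0.032,0.0097,0],"rot":[0,0,0],"jaw":0.045},{"translation":[0.032,0.0097,0],"rot":[0,0,0],"jaw":0.045},{"translation":[0.032,0.0097,0],"rot":[0,0,0],"jaw":0.045},{"translation":[0.032,0.0097,0],"rot":[0,0,0],"jaw":0.045},{"translation":[0.032,0.0097,0],"rot":[0,0,0],"jaw":0.045},{"translation":[0.032,0.0097,0],"rot":[0,0,0],"jaw":0.045}]'
python3 -m creep '[{"translation":[0.032,0.0097,0],"rot":[0,0,0],"jaw":0.045},{"translation":[0.032,0.0097,0],"rot":[0,0,0],"jaw":0.045},{"translation":[0.028,0.0085,0],"rot":[0,0,0],"jaw":0.045},{"translation":[0.018,0.005,0],"rot":[0,0,0],"jaw":0.045},{"translation":[0.010,0.003,0],"rot":[0,0,0],"jaw":0.045},{"translation":[0,0,0],"rot":[0,0,0],"jaw":0.045},{"translation":[0,0,0],"rot":[0,0,0],"jaw":0.045}]'
python3 -c "
from h import *
T=O+RC.apply([0,-.005,0])
goto([T[0],T[1],.0809],down(YAW))
"
```

```text
clock: 6.75
position: [0.5803, 0.0561, 0.2068]
ee_rot: [-2.048, -2.38, 0.004]
force: [-0.2, -0.7, -0.9]
width: 0.651
clock: 7.33
position: [0.5985, 0.1779, 0.2074]
ee_rot: [-2.049, -2.381, 0.004]
force: [0.4, -0.9, -0.8]
width: 0.65
clock 7.33 pos [0.5985 0.1779 0.2074] F [ 0.4 -0.9 -0.8] w 0.0596 j [-0.04  0.52 -0.5   1.58  0.27  1.11 -0.46]
tool shift mm [  2.6   1.9 126.5] rotvec deg [-0.12  0.06 -0.01]
```

```bash
python3 -m creep '[{"translation":[0.0026,0.0019,0.01],"rot":[0,0,0],"jaw":0.045},{"translation":[0,0,0.017],"rot":[0,0,0],"jaw":0.045},{"translation":[0,0,0.02],"rot":[0,0,0],"jaw":0.045},{"translation":[0,0,0.018],"rot":[0,0,0],"jaw":0.045},{"translation":[0,0,0.012],"rot":[0,0,0],"jaw":0.045},{"translation":[0,0,0.006],"rot":[0,0,0],"jaw":0.045},{"translation":[0,0,0],"rot":[0,0,0],"jaw":0.045},{"translation":[0,0,0],"rot":[0,0,0],"jaw":0.045}]'
python3 -c "
from h import *
T=O+RC.apply([0,-.005,0])
goto([T[0],T[1],.0809],down(YAW))
for n in ('side','top'): cv2.imwrite(f'pics/{n}4.png',optics.get_image(n)[:,:,::-1])
t=np.hstack([cv2.imread('pics/side4.png')[110:230,210:330],cv2.imread('pics/top4.png')[160:280,140:280]])
cv2.imwrite('pics/c4.png',cv2.resize(t,None,fx=3,fy=3,interpolation=cv2.INTER_CUBIC))
"
```

```text
clock: 8.0
position: [0.6007, 0.1812, 0.1259]
ee_rot: [2.05, 2.381, 0.0]
force: [0.7, -0.2, -0.4]
width: 0.651
clock 8.00 pos [0.6007 0.1812 0.1259] F [ 0.7 -0.2 -0.4] w 0.0597 j [-0.06  0.6  -0.48  1.66  0.32  0.96 -0.51]
tool shift mm [-0.5 -1.  45. ] rotvec deg [ 0.01  0.01 -0.06]
```

View pics/c4.png

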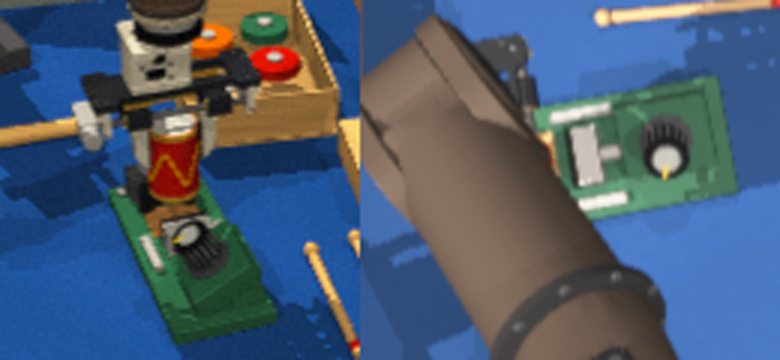

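```bash
python3 -c "
from h import *
im=cv2.imread('pics/side4.png')
T=O+RC.apply([0,-.005,0])
def circ(c,r,col):
    a=np.linspace(0,2*np.pi,60);pts=[proj('side',np.array(c)+[r*np.cos(t),r*np.sin(t),0]) for t in a]
    return np.array(pts)
big=cv2.resize(im[110:230,210:330],None,fx=5,fy=5,interpolation=cv2.INTER_CUBIC)
def dr(p,col): cv2.polylines(big,[np.int32((p-[210,110]+.5)*5)],True,col,1)
dr(circ([.6007,.1812,.067],.03,0),(255,255,0));dr(circ([.6007,.1812,.157],.03,0),(255,255,0))
# pad outline
q=lambda x,y,z:proj('side',O+RC.apply([x,y,z]))
dr(np.array([q(-.033,-.028,.022),q(.033,-.028,.022),q(.033,.028,.022),q(-.033,.028,.022)]),(255,0,255))
dr(np.array([q(-.06,-.2,.01),q(.06,-.2,.01),q(.06,.09,.01),q(-.06,.09,.01)]),(0,255,255))
cv2.imwrite('pics/o4.png',big)
"
```

```text
(no output)
```

View pics/o4.png

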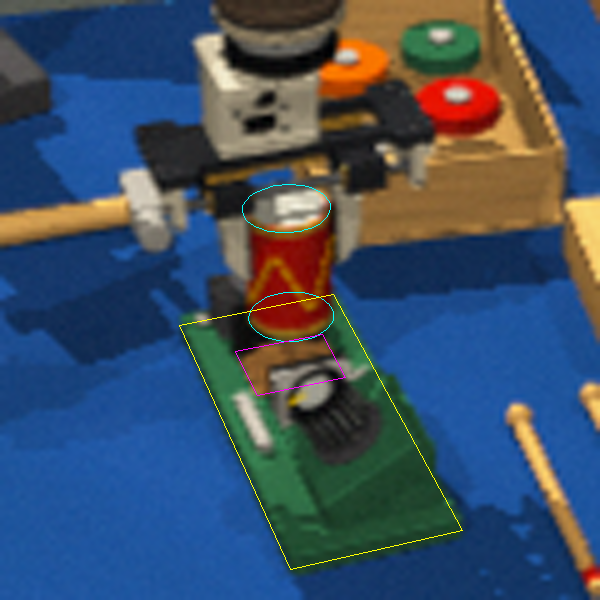

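Drum, clamp and overlay agree to within a few mm. The offset is common to both, so it is side camera bias. I'll aim 2 mm further to -y and descend, slowing at the end.

```bash
python3 -m creep '[{"translation":[-0.0017,-0.0008,0.005],"rot":[0,0,0],"jaw":0.045},{"translation":[0,0,0.009],"rot":[0,0,0],"jaw":0.045},{"translation":[0,0,0.009],"rot":[0,0,0],"jaw":0.045},{"translation":[0,0,0.007],"rot":[0,0,0],"jaw":0.045},{"translation":[0,0,0.005],"rot":[0,0,0],"jaw":0.045},{"translation":[0,0,0.003],"rot":[0,0,0],"jaw":0.045},{"translation":[0,0,0],"rot":[0,0,0],"jaw":0.045},{"translation":[0,0,0],"rot":[0,0,0],"jaw":0.045}]'
python3 -c "
from h import *
goto([.6,.1795,.0809],down(YAW))
for n in ('side','top'): cv2.imwrite(f'pics/{n}5.png',optics.get_image(n)[:,:,::-1])
t=np.hstack([cv2.imread('pics/side5.png')[110:230,210:330],cv2.imread('pics/top5.png')[160:280,140:280]])
cv2.imwrite('pics/c5.png',cv2.resize(t,None,fx=3,fy=3,interpolation=cv2.INTER_CUBIC))
"
```

```text
clock: 8.77
position: [0.5998, 0.18, 0.0876]
ee_rot: [-2.049, -2.381, 0.0]
force: [-0.4, 0.6, -1.0]
width: 0.649
clock 8.77 pos [0.5998 0.18   0.0876] F [-0.4  0.6 -1. ] w 0.0596 j [-0.07  0.64 -0.46  1.7   0.35  0.89 -0.53]
tool shift mm [-0.5  0.1  6.7] rotvec deg [-0.02  0.   -0.01]
```

View pics/c5.png

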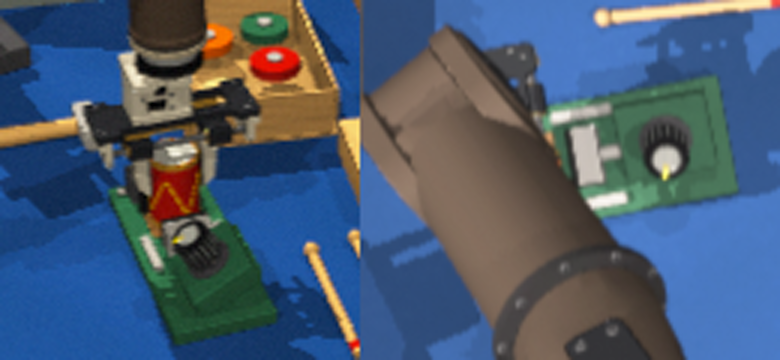

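The drum is about 7 mm above the cork with no contact yet. I'll continue gently.

```bash
python3 -m creep '[{"translation":[0,0,0.0015],"rot":[0,0,0],"jaw":0.045},{"translation":[0,0,0.0015],"rot":[0,0,0],"jaw":0.045},{"translation":[0,0,0.001],"rot":[0,0,0],"jaw":0.045},{"translation":[0,0,0.001],"rot":[0,0,0],"jaw":0.045},{"translation":[0,0,0],"rot":[0,0,0],"jaw":0.045}]'
for i in 1 2; do python3 -c "
from h import *
goto([.6,.1795,.0809])"; done
python3 -m creep '[{"translation":[0,0,0.0006],"rot":[0,0,0],"jaw":0.045},{"translation":[0,0,0],"rot":[0,0,0],"jaw":0.045}]'
```

```text
clock: 9.28
position: [0.5997, 0.1798, 0.0825]
ee_rot: [-2.049, -2.381, 0.001]
force: [0.4, -0.5, -1.3]
width: 0.652
clock 9.28 pos [0.5997 0.1798 0.0825] F [ 0.4 -0.5 -1.3] w 0.0598 j [-0.07  0.65 -0.46  1.7   0.35  0.88 -0.53]
tool shift mm [-0.4  0.2  1.6] toolz [-3.e-04 -2.e-04 -1.e+00] tooly [ 9.888e-01  1.492e-01 -4.000e-04]
clock 9.28 pos [0.5997 0.1798 0.0825] F [ 0.4 -0.5 -1.3] w 0.0598 j [-0.07  0.65 -0.46  1.7   0.35  0.88 -0.53]
tool shift mm [-0.4  0.2  1.6] toolz [-3.e-04 -2.e-04 -1.e+00] tooly [ 9.888e-01  1.492e-01 -4.000e-04]
clock: 9.45
position: [0.5998, 0.1799, 0.082]
ee_rot: [-2.049, -2.381, 0.0]
force: [-0.3, 0.0, -0.4]
width: 0.647
```

```bash
python3 -m creep '[{"translation":[0,0,0.0006],"rot":[0,0,0],"jaw":0.045},{"translation":[0,0,0],"rot":[0,0,0],"jaw":0.045}]'
python3 -m creep '[{"translation":[0,0,0.0006],"rot":[0,0,0],"jaw":0.045},{"translation":[0,0,0],"rot":[0,0,0],"jaw":0.045}]'
```

```text
clock: 9.62
position: [0.5998, 0.1799, 0.0814]
ee_rot: [-2.049, -2.381, 0.0]
force: [-1.5, -0.1, -0.1]
width: 0.651
clock: 9.78
position: [0.5999, 0.1799, 0.0809]
ee_rot: [2.049, 2.381, 0.0]
force: [0.3, 0.0, -1.5]
width: 0.646
```

```bash
python3 -m creep '[{"translation":[0,0,0.0006],"rot":[0,0,0],"jaw":0.045},{"translation":[0,0,0],"rot":[0,0,0],"jaw":0.045}]'
python3 -m creep '[{"translation":[0,0,0.0004],"rot":[0,0,0],"jaw":0.045},{"translation":[0,0,0],"rot":[0,0,0],"jaw":0.045}]'
```

```text
clock: 9.95
position: [0.5999, 0.18, 0.0808]
ee_rot: [2.049, 2.381, 0.0]
force: [-2.1, -1.0, 5.1]
width: 0.65
clock: 10.12
position: [0.5999, 0.1799, 0.0808]
ee_rot: [2.049, 2.381, 0.0]
force: [-3.3, -1.6, 8.2]
width: 0.65
```

It's seated with a contact force of about 8 N, at exactly the expected height. I'll release.

```bash
python3 -m creep '[{"translation":[0,0,0],"rot":[0,0,0],"jaw":0.062},{"translation":[0,0,0],"rot":[0,0,0],"jaw":0.068},{"translation":[0,0,0],"rot":[0,0,0],"jaw":0.076},{"translation":[0,0,0],"rot":[0,0,0],"jaw":0.085},{"translation":[0,0,0],"rot":[0,0,0],"jaw":0.0918},{"translation":[0,0,-0.01],"rot":[0,0,0],"jaw":0.0918},{"translation":[0,0,-0.02],"rot":[0,0,0],"jaw":0.0918},{"translation":[0,0,-0.03],"rot":[0,0,0],"jaw":0.0918},{"translation":[0,0,-0.04],"rot":[0,0,0],"jaw":0.0918},{"translation":[0,0,-0.04],"rot":[0,0,0],"jaw":0.0918},{"translation":[0,0,-0.02],"rot":[0,0,0],"jaw":0.0918},{"translation":[0,0,0],"rot":[0,0,0],"jaw":0.0918}]'
python3 -c "
from h import *
cap=np.array([.5972,.0425,.104])
ax=RC.apply([-.5,0,3**.5/2]); G=cap-.015*ax; print('G',G,ax)
goto(G)
for n in ('side','top'): cv2.imwrite(f'pics/{n}6.png',optics.get_image(n)[:,:,::-1])
t=np.hstack([cv2.imread('pics/side6.png')[110:230,210:330],cv2.imread('pics/top6.png')[160:280,140:280]])
cv2.imwrite('pics/c6.png',cv2.resize(t,None,fx=3,fy=3,interpolation=cv2.INTER_CUBIC))
"
```

```text
clock: 11.12
position: [0.602, 0.1815, 0.2466]
ee_rot: [2.046, 2.378, 0.013]
force: [-0.2, -0.7, -0.2]
width: 1.002
G [0.60461567 0.04362152 0.09100962] [-0.49437819 -0.07476767  0.8660254 ]
clock 11.12 pos [0.602  0.1815 0.2466] F [-0.2 -0.7 -0.2] w 0.0920 j [-0.04  0.49 -0.51  1.53  0.25  1.18 -0.44]
tool shift mm [-137.1  -19.5  155.2] toolz [ 0.0088  0.0034 -1.    ] tooly [0.9887 0.1493 0.0092]
```

View pics/c6.png

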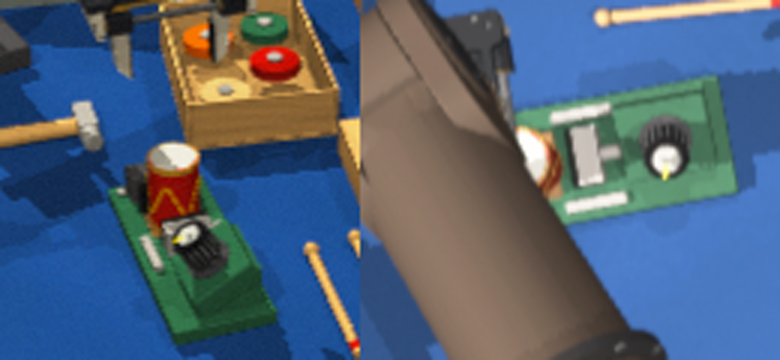

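The drum stands upright at about (172,185) in the crop, between the V and the sliding jaw. Next I'll tilt the tool to the knob axis and pre-wind the wrist, so one clockwise (+z) stroke is long enough.

```bash
python3 -m creep '[{"translation":[0,0,0],"rot":[-6,0,0],"jaw":0.0918},{"translation":[0,0,0],"rot":[-6,0,0],"jaw":0.0918},{"translation":[0,0,0],"rot":[-6,0,0],"jaw":0.0918},{"translation":[0,0,0],"rot":[-6,0,0],"jaw":0.0918},{"translation":[0,0,0],"rot":[-6,0,0],"jaw":0.0918},{"translation":[0,0,0],"rot":[0,0,-7],"jaw":0.0918},{"translation":[0,0,0],"rot":[0,0,-7],"jaw":0.0918},{"translation":[0,0,0],"rot":[0,0,-7],"jaw":0.0918},{"translation":[0,0,0],"rot":[0,0,-7],"jaw":0.0918},{"translation":[0,0,0],"rot":[0,0,-7],"jaw":0.0918},{"translation":[0,0,0],"rot":[0,0,-7],"jaw":0.0918},{"translation":[0,0,0],"rot":[0,0,-7],"jaw":0.0918}]'
python3 -m creep '[{"translation":[0,0,0],"rot":[0,0,-7],"jaw":0.0918},{"translation":[0,0,0],"rot":[0,0,-7],"jaw":0.0918},{"translation":[0,0,0],"rot":[0,0,-7],"jaw":0.0918},{"translation":[0,0,0],"rot":[0,0,-7],"jaw":0.0918},{"translation":[0,0,0],"rot":[0,0,-7],"jaw":0.0918},{"translation":[0,0,0],"rot":[0,0,-7],"jaw":0.0918},{"translation":[0,0,0],"rot":[0,0,-7],"jaw":0.0918},{"translation":[0,0,0],"rot":[0,0,-7],"jaw":0.0918},{"translation":[0,0,0],"rot":[0,0,-7],"jaw":0.0918},{"translation":[0,0,0],"rot":[0,0,-7],"jaw":0.0918},{"translation":[0,0,0],"rot":[0,0,0],"jaw":0.0918},{"translation":[0,0,0],"rot":[0,0,0],"jaw":0.0918}]'
cat >> h.py <<'E'
def kn(a): # tool at knob axis, a deg rotz from clamp alignment
    return RC*Ro.from_euler('y',-30,degrees=True)*RC.inv()*down(YAW)*Ro.from_euler('z',a,degrees=True)
AX=RC.apply([-.5,0,3**.5/2]); CAP=np.array([.5972,.0425,.104]); G=CAP-.015*AX
E
python3 -c "
from h import *
goto(G+.12*AX,kn(-119))
for n in ('side','top'): cv2.imwrite(f'pics/{n}7.png',optics.get_image(n)[:,:,::-1])
for th in ('knob_grip','seat','drum','clamp'):
  a=optics.pinpoint('side',th)[:1];b=optics.pinpoint('top',th)[:1];print(th,a,b)
  if a and b: print(tri(a[0]['location'],b[0]['location']))
print(G)
t=np.hstack([cv2.imread('pics/side7.png')[110:230,210:330],cv2.imread('pics/top7.png')[160:280,140:280]])
cv2.imwrite('pics/c7.png',cv2.resize(t,None,fx=3,fy=3,interpolation=cv2.INTER_CUBIC))
"
```

```text
clock: 12.22
position: [0.5989, 0.1794, 0.2382]
ee_rot: [0.733, 2.55, 0.294]
force: [0.6, 0.1, 0.4]
width: 0.995
clock: 13.22
position: [0.5992, 0.1794, 0.2386]
ee_rot: [-0.841, 2.487, -0.123]
force: [0.7, -0.2, 0.6]
width: 0.998
clock 13.22 pos [0.5992 0.1794 0.2386] F [ 0.7 -0.2  0.6] w 0.0916 j [ 0.21  0.32 -0.82  2.    0.84  0.57  1.05]
tool shift mm [141.1 -76.7   0.6] rotvec deg [ 0.05 -0.12 -0.24]
knob_grip [{'location': [274.1, 189.8], 'score': 0.6}] [{'location': [240.6, 211.7], 'score': 0.68}]
[0.60192636 0.04659002 0.09229322]
seat [{'location': [269.4, 184.1], 'score': 0.87}] [{'location': [194.3, 218.7], 'score': 0.71}]
[0.59848285 0.19194528 0.00848763]
drum [{'location': [268.7, 183.9], 'score': 0.94}] []
clamp [{'location': [265.7, 187.7], 'score': 0.94}] [{'location': [197.7, 216.7], 'score': 0.88}]
[0.59413665 0.18337032 0.00087582]
[0.60461567 0.04362152 0.09100962]
```

View pics/c7.png

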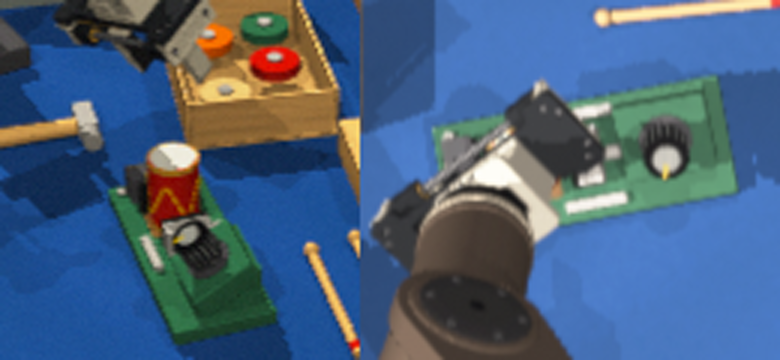

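The drum is still upright, the knob is clear, and the net's knob_grip agrees with mine to about 3 mm. Next I'll move to a standoff on the knob axis.

```bash
python3 -m creep '[{"translation":[0.0235,-0.0128,0],"rot":[0,0,0],"jaw":0.0918},{"translation":[0.0235,-0.0128,0],"rot":[0,0,0],"jaw":0.0918},{"translation":[0.0235,-0.0128,0],"rot":[0,0,0],"jaw":0.0918},{"translation":[0.0235,-0.0128,0],"rot":[0,0,0],"jaw":0.0918},{"translation":[0.0235,-0.0128,0],"rot":[0,0,0],"jaw":0.0918},{"translation":[0.0235,-0.0128,0],"rot":[0,0,0],"jaw":0.0918},{"translation":[0,0,0],"rot":[0,0,0],"jaw":0.0918},{"translation":[0,0,0],"rot":[0,0,0],"jaw":0.0918}]'
python3 -c "
from h import *
goto(G-.004*AX,kn(-119))
cv2.imwrite('pics/s8.png',optics.get_image('side')[:,:,::-1])
cv2.imwrite('pics/t8.png',optics.get_image('top')[:,:,::-1])
t=np.hstack([cv2.imread('pics/s8.png')[110:230,210:330],cv2.imread('pics/t8.png')[160:280,140:280]])
cv2.imwrite('pics/c8.png',cv2.resize(t,None,fx=3,fy=3,interpolation=cv2.INTER_CUBIC))
"
```

```text
clock: 14.38
position: [0.5459, 0.0328, 0.1964]
ee_rot: [-0.841, 2.486, -0.126]
force: [-0.1, -0.1, 0.6]
width: 0.998
clock 14.38 pos [0.5459 0.0328 0.1964] F [-0.1 -0.1  0.6] w 0.0916 j [ 0.58  0.25 -0.85  2.22  0.76  0.31  1.34]
tool shift mm [ -0.3   2.3 125.1] rotvec deg [-0.08 -0.12 -0.2 ]
```

View pics/c8.png

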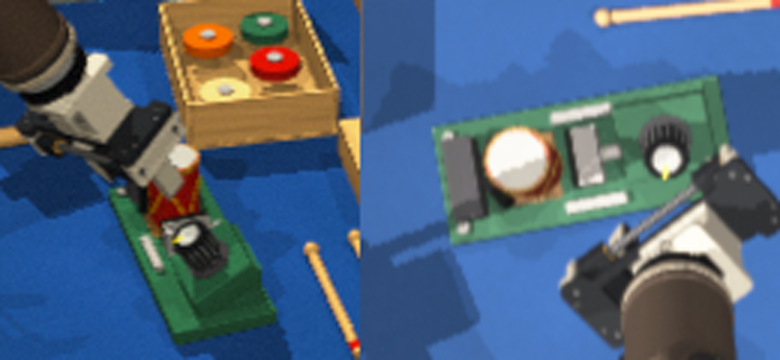

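```bash
python3 -m creep '[{"translation":[0,0.0023,0.015],"rot":[0,0,0],"jaw":0.0918},{"translation":[0,0,0.02],"rot":[0,0,0],"jaw":0.0918},{"translation":[0,0,0.02],"rot":[0,0,0],"jaw":0.0918},{"translation":[0,0,0.02],"rot":[0,0,0],"jaw":0.0918},{"translation":[0,0,0.01],"rot":[0,0,0],"jaw":0.0918},{"translation":[0,0,0],"rot":[0,0,0],"jaw":0.0918},{"translation":[0,0,0],"rot":[0,0,0],"jaw":0.0918}]'
python3 -c "
from h import *
goto(G-.004*AX,kn(-119))
cv2.imwrite('pics/s9.png',optics.get_image('side')[:,:,::-1])
cv2.imwrite('pics/t9.png',optics.get_image('top')[:,:,::-1])
t=np.hstack([cv2.imread('pics/s9.png')[130:210,235:315],cv2.imread('pics/t9.png')[180:260,190:270]])
cv2.imwrite('pics/c9.png',cv2.resize(t,None,fx=5,fy=5,interpolation=cv2.INTER_CUBIC))
"
```

```text
clock: 15.07
position: [0.5874, 0.0451, 0.1227]
ee_rot: [-0.849, 2.482, -0.123]
force: [-0.3, -0.3, 0.8]
width: 0.997
clock 15.07 pos [0.5874 0.0451 0.1227] F [-0.3 -0.3  0.8] w 0.0915 j [ 0.17  0.38 -0.42  2.23  1.36  0.17  0.73]
tool shift mm [ 3.1 -2.9 39.9] rotvec deg [0.08 0.04 0.14]
```

View pics/c9.png

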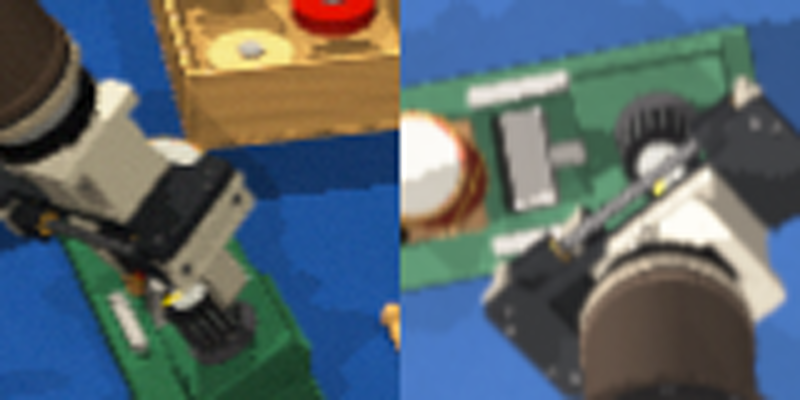

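The fingers are about to straddle the knob. j6 is 0.17 with a minimum of 0.12, so I'll advance in small steps and watch the joints.

```bash
python3 -m creep '[{"translation":[0.0015,-0.0015,0.005],"rot":[0,0,0],"jaw":0.0918},{"translation":[0.0015,-0.0014,0.006],"rot":[0,0,0],"jaw":0.0918},{"translation":[0,0,0.006],"rot":[0,0,0],"jaw":0.0918},{"translation":[0,0,0.003],"rot":[0,0,0],"jaw":0.0918},{"translation":[0,0,0],"rot":[0,0,0],"jaw":0.0918}]'
python3 -c "
from h import *
goto(G-.004*AX,kn(-119))
"
python3 -m creep '[{"translation":[0,0,0.005],"rot":[0,0,0],"jaw":0.0918},{"translation":[0,0,0.006],"rot":[0,0,0],"jaw":0.0918},{"translation":[0,0,0.005],"rot":[0,0,0],"jaw":0.0918},{"translation":[0,0,0.002],"rot":[0,0,0],"jaw":0.0918},{"translation":[0,0,0],"rot":[0,0,0],"jaw":0.0918}]'
python3 -c "
from h import *
goto(G-.004*AX,kn(-119))
cv2.imwrite('pics/s10.png',optics.get_image('side')[:,:,::-1])
cv2.imwrite('pics/t10.png',optics.get_image('top')[:,:,::-1])
t=np.hstack([cv2.imread('pics/s10.png')[130:210,235:315],cv2.imread('pics/t10.png')[180:260,190:270]])
cv2.imwrite('pics/c10.png',cv2.resize(t,None,fx=5,fy=5,interpolation=cv2.INTER_CUBIC))
"
```

```text
clock: 15.58
position: [0.5969, 0.0401, 0.1054]
ee_rot: [-0.844, 2.483, -0.125]
force: [-0.5, -0.3, -1.1]
width: 1.002
clock 15.58 pos [0.5969 0.0401 0.1054] F [-0.5 -0.3 -1.1] w 0.0920 j [ 0.17  0.42 -0.41  2.22  1.6   0.17  0.51]
tool shift mm [-1.   2.1 20.5] rotvec deg [-0.05  0.04 -0.06]
clock: 16.0
position: [0.6056, 0.0414, 0.0895]
ee_rot: [-0.844, 2.484, -0.125]
force: [-0.1, 0.3, 0.8]
width: 1.004
clock 16.00 pos [0.6056 0.0414 0.0895] F [-0.1  0.3  0.8] w 0.0921 j [ 0.21  0.47 -0.46  2.21  1.73  0.21  0.39]
tool shift mm [-1.3  2.   2.4] rotvec deg [-0.03  0.01 -0.06]
```

View pics/c10.png

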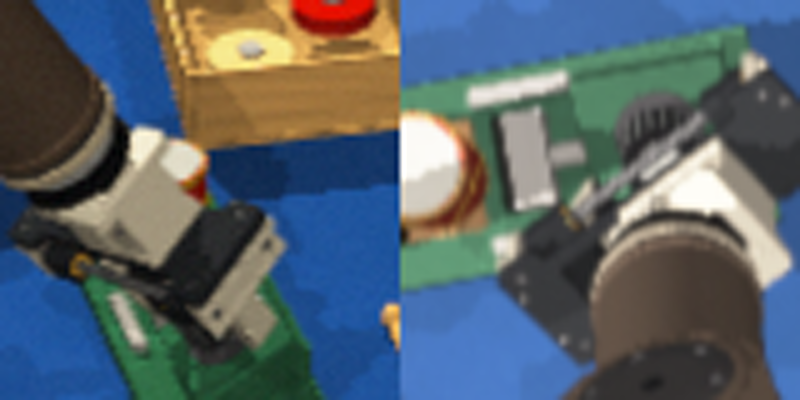

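```bash
python3 -m creep '[{"translation":[-0.001,0.002,0],"rot":[0,0,0],"jaw":0.08},{"translation":[0,0,0],"rot":[0,0,0],"jaw":0.06},{"translation":[0,0,0],"rot":[0,0,0],"jaw":0.05},{"translation":[0,0,0],"rot":[0,0,0],"jaw":0.045},{"translation":[0,0,0],"rot":[0,0,0],"jaw":0.035},{"translation":[0,0,0],"rot":[0,0,0],"jaw":0.03},{"translation":[0,0,0],"rot":[0,0,0],"jaw":0.03},{"translation":[0,0,0],"rot":[0,0,0],"jaw":0.03}]' 30
python3 -c "
from h import *
goto(G-.004*AX,kn(-119)); s=arm.observe(); print(s['ft_torque'])"
```

```text
clock: 16.77
position: [0.6037, 0.0458, 0.0886]
ee_rot: [-0.848, 2.484, -0.12]
force: [-4.0, 2.5, 0.6]
width: 0.473
clock 16.77 pos [0.6037 0.0458 0.0886] F [-4.   2.5  0.6] w 0.0434 j [ 0.2   0.47 -0.47  2.21  1.73  0.21  0.38]
tool shift mm [-0.4 -2.8  2.1] rotvec deg [0.22 0.01 0.06]
[0.16550362 0.55540938 0.09549217]
```

The knob is gripped (43.4 mm), with a small side load of 4.7 N. I'll relieve it by 1 mm and turn clockwise.

```bash
python3 -m creep '[{"translation":[0,0.001,0],"rot":[0,0,2],"jaw":0.03},{"translation":[0,0,0],"rot":[0,0,4],"jaw":0.03},{"translation":[0,0,0],"rot":[0,0,6],"jaw":0.03},{"translation":[0,0,0],"rot":[0,0,6],"jaw":0.03},{"translation":[0,0,0],"rot":[0,0,6],"jaw":0.03},{"translation":[0,0,0],"rot":[0,0,6],"jaw":0.03},{"translation":[0,0,0],"rot":[0,0,6],"jaw":0.03},{"translation":[0,0,0],"rot":[0,0,4],"jaw":0.03},{"translation":[0,0,0],"rot":[0,0,0],"jaw":0.03}]'
python3 -c "
from h import *
goto(G-.004*AX,kn(-79)); s=arm.observe(); print(s['ft_torque'], s['ft_torque']@AX)
cv2.imwrite('pics/s11.png',optics.get_image('side')[:,:,::-1])
cv2.imwrite('pics/t11.png',optics.get_image('top')[:,:,::-1])
t=np.hstack([cv2.imread('pics/s11.png')[130:210,235:315],cv2.imread('pics/t11.png')[180:260,170:250]])
cv2.imwrite('pics/c11.png',cv2.resize(t,None,fx=5,fy=5,interpolation=cv2.INTER_CUBIC))"
```

```text
clock: 17.52
position: [0.6036, 0.0463, 0.0885]
ee_rot: [0.058, 2.624, 0.124]
force: [-3.6, 3.1, 0.6]
width: 0.474
clock 17.52 pos [0.6036 0.0463 0.0885] F [-3.6  3.1  0.6] w 0.0435 j [ 0.32  0.51 -0.63  2.21  1.68  0.3  -0.24]
tool shift mm [-2.3 -2.4  2.1] rotvec deg [ 0.15 -0.09 -0.2 ]
[0.7873504  0.97551156 0.41106713] -0.10619101245239423
```

View pics/c11.png

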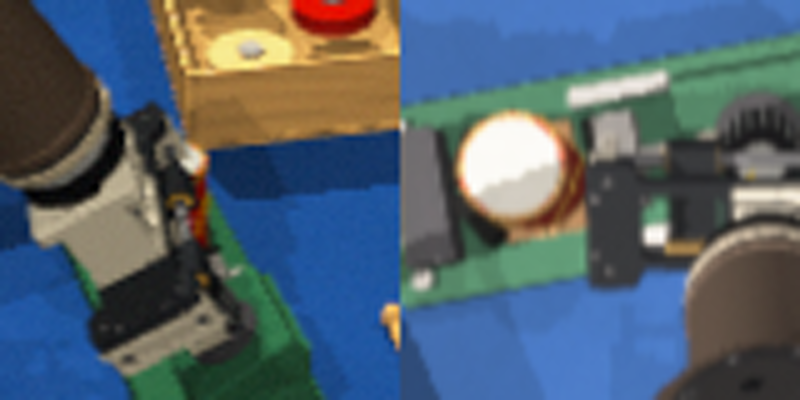

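```bash
python3 -m creep '[{"translation":[0,0,0],"rot":[0,0,3],"jaw":0.03},{"translation":[0,0,0],"rot":[0,0,6],"jaw":0.03},{"translation":[0,0,0],"rot":[0,0,6],"jaw":0.03},{"translation":[0,0,0],"rot":[0,0,6],"jaw":0.03},{"translation":[0,0,0],"rot":[0,0,6],"jaw":0.03},{"translation":[0,0,0],"rot":[0,0,6],"jaw":0.03},{"translation":[0,0,0],"rot":[0,0,6],"jaw":0.03},{"translation":[0,0,0],"rot":[0,0,6],"jaw":0.03},{"translation":[0,0,0],"rot":[0,0,3],"jaw":0.03},{"translation":[0,0,0],"rot":[0,0,0],"jaw":0.03}]'
python3 -c "
from h import *
goto(G-.004*AX,kn(-31)); s=arm.observe(); print(s['ft_torque'], s['ft_torque']@AX)
cv2.imwrite('pics/s12.png',optics.get_image('side')[:,:,::-1])
cv2.imwrite('pics/t12.png',optics.get_image('top')[:,:,::-1])
t=np.hstack([cv2.imread('pics/s12.png')[130:210,235:315],cv2.imread('pics/t12.png')[180:260,170:250]])
cv2.imwrite('pics/c12.png',cv2.resize(t,None,fx=5,fy=5,interpolation=cv2.INTER_CUBIC))"
```

```text
clock: 18.45
position: [0.6038, 0.0468, 0.0887]
ee_rot: [1.142, 2.425, 0.404]
force: [-2.6, 5.4, -1.4]
width: 0.472
clock 18.45 pos [0.6038 0.0468 0.0887] F [-2.6  5.4 -1.4] w 0.0433 j [ 0.42  0.55 -0.77  2.2   1.66  0.38 -1.03]
tool shift mm [-3.5 -0.5  2.2] rotvec deg [ 0.08 -0.2  -0.1 ]
[0.94604354 0.87547433 0.6875593 ] 0.06228335264423089
```

View pics/c12.png

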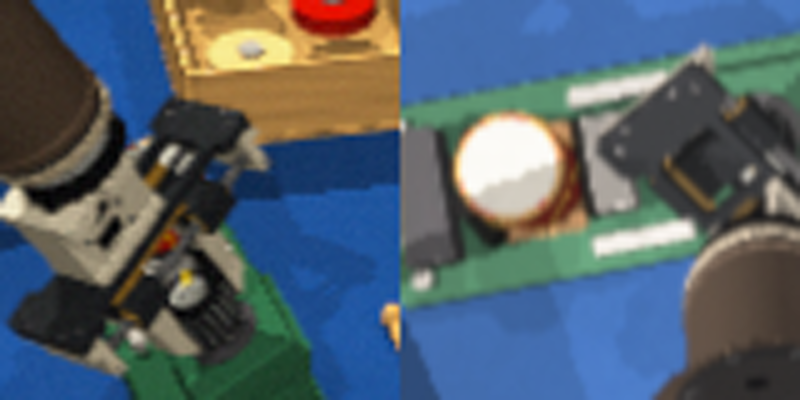

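```bash
python3 -m creep '[{"translation":[0.0015,0,0],"rot":[0,0,3],"jaw":0.03},{"translation":[0,0,0],"rot":[0,0,6],"jaw":0.03},{"translation":[0,0,0],"rot":[0,0,6],"jaw":0.03},{"translation":[0,0,0],"rot":[0,0,6],"jaw":0.03},{"translation":[0,0,0],"rot":[0,0,6],"jaw":0.03},{"translation":[0,0,0],"rot":[0,0,6],"jaw":0.03},{"translation":[0,0,0],"rot":[0,0,6],"jaw":0.03},{"translation":[0,0,0],"rot":[0,0,6],"jaw":0.03},{"translation":[0,0,0],"rot":[0,0,3],"jaw":0.03},{"translation":[0,0,0],"rot":[0,0,0],"jaw":0.03}]'
python3 -c "
from h import *
goto(G-.004*AX,kn(17)); s=arm.observe(); print(s['ft_torque'], s['ft_torque']@AX)
cv2.imwrite('pics/s13.png',optics.get_image('side')[:,:,::-1])
cv2.imwrite('pics/t13.png',optics.get_image('top')[:,:,::-1])
t=np.hstack([cv2.imread('pics/s13.png')[130:210,235:315],cv2.imread('pics/t13.png')[180:260,170:250]])
cv2.imwrite('pics/c13.png',cv2.resize(t,None,fx=5,fy=5,interpolation=cv2.INTER_CUBIC))"
```

```text
clock: 19.38
position: [0.6042, 0.0471, 0.089]
ee_rot: [2.116, 1.825, 0.637]
force: [2.1, 3.7, 0.7]
width: 0.468
clock 19.38 pos [0.6042 0.0471 0.089 ] F [2.1 3.7 0.7] w 0.0430 j [ 0.5   0.6  -0.89  2.19  1.65  0.46 -1.84]
tool shift mm [-3.1  1.9  2.2] rotvec deg [ 0.04 -0.12 -0.08]
[0.73142435 0.12471606 0.58789659] 0.13820840737463397
```

View pics/c13.png

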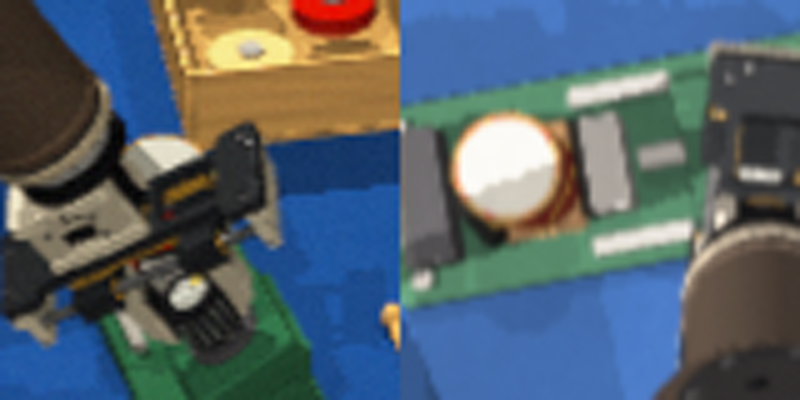

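The jaw has met the drum, since its face is at the same place, about x=580, in the last two crops. I'll turn another 42° for a clear slip. j7 allows it.

```bash
python3 -m creep '[{"translation":[0,0,0],"rot":[0,0,3],"jaw":0.03},{"translation":[0,0,0],"rot":[0,0,6],"jaw":0.03},{"translation":[0,0,0],"rot":[0,0,6],"jaw":0.03},{"translation":[0,0,0],"rot":[0,0,6],"jaw":0.03},{"translation":[0,0,0],"rot":[0,0,6],"jaw":0.03},{"translation":[0,0,0],"rot":[0,0,6],"jaw":0.03},{"translation":[0,0,0],"rot":[0,0,6],"jaw":0.03},{"translation":[0,0,0],"rot":[0,0,3],"jaw":0.03},{"translation":[0,0,0],"rot":[0,0,0],"jaw":0.03}]'
python3 -c "
from h import *
goto(G-.004*AX,kn(59)); s=arm.observe(); print(s['ft_torque'], s['ft_torque']@AX)
cv2.imwrite('pics/s14.png',optics.get_image('side')[:,:,::-1])
cv2.imwrite('pics/t14.png',optics.get_image('top')[:,:,::-1])
t=np.hstack([cv2.imread('pics/s14.png')[130:210,235:315],cv2.imread('pics/t14.png')[180:260,170:250]])
cv2.imwrite('pics/c14.png',cv2.resize(t,None,fx=5,fy=5,interpolation=cv2.INTER_CUBIC))"
```

```text
clock: 20.23
position: [0.6046, 0.0468, 0.0892]
ee_rot: [2.767, 0.996, 0.776]
force: [2.6, 4.6, 0.9]
width: 0.472
clock 20.23 pos [0.6046 0.0468 0.0892] F [2.6 4.6 0.9] w 0.0433 j [ 0.56  0.64 -0.98  2.19  1.65  0.52 -2.55]
tool shift mm [-1.2  3.   2.2] rotvec deg [-0.01 -0.13 -0.03]
[ 0.77015037 -0.1978594   0.47126917] 0.04217901126139434
```

View pics/c14.png

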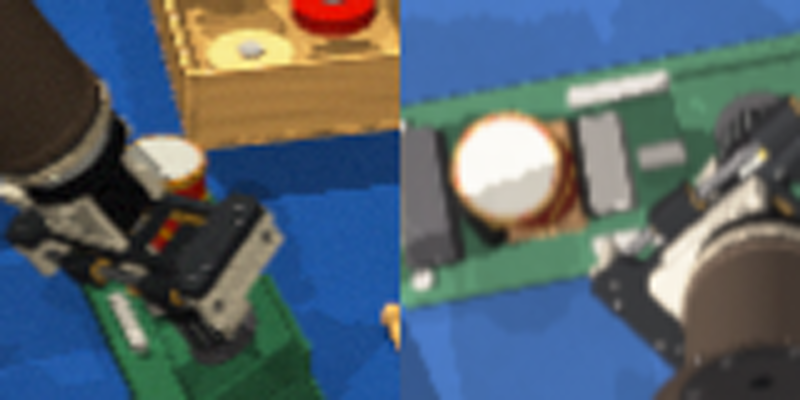

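The jaw is stationary while the knob turns. I'll release, back straight out along the axis and check the knob's pointer.

```bash
python3 -m creep '[{"translation":[0,0,0],"rot":[0,0,0],"jaw":0.048},{"translation":[0,0,0],"rot":[0,0,0],"jaw":0.06},{"translation":[0,0,0],"rot":[0,0,0],"jaw":0.075},{"translation":[0,0,0],"rot":[0,0,0],"jaw":0.085},{"translation":[0,0,0],"rot":[0,0,0],"jaw":0.085},{"translation":[0,0,-0.008],"rot":[0,0,0],"jaw":0.085},{"translation":[0,0,-0.012],"rot":[0,0,0],"jaw":0.085},{"translation":[0,0,-0.015],"rot":[0,0,0],"jaw":0.085},{"translation":[0,0,-0.02],"rot":[0,0,0],"jaw":0.085},{"translation":[0,0,-0.02],"rot":[0,0,0],"jaw":0.085},{"translation":[0,0,-0.02],"rot":[0,0,0],"jaw":0.085},{"translation":[0,0,0],"rot":[0,0,0],"jaw":0.085}]'
python3 -c "
from h import *
goto(G-.004*AX,kn(59))
cv2.imwrite('pics/s15.png',optics.get_image('side')[:,:,::-1])
cv2.imwrite('pics/t15.png',optics.get_image('top')[:,:,::-1])
t=np.hstack([cv2.imread('pics/s15.png')[130:210,235:315],cv2.imread('pics/t15.png')[180:260,170:250]])
cv2.imwrite('pics/c15.png',cv2.resize(t,None,fx=5,fy=5,interpolation=cv2.INTER_CUBIC))"
```

```text
clock: 21.33
position: [0.5563, 0.0389, 0.1731]
ee_rot: [2.764, 0.996, 0.775]
force: [0.4, -0.4, -0.2]
width: 0.928
clock 21.33 pos [0.5563 0.0389 0.1731] F [ 0.4 -0.4 -0.2] w 0.0852 j [ 0.74  0.42 -1.12  2.21  1.21  0.45 -2.18]
tool shift mm [-0.6  2.4 99.4] rotvec deg [ 0.15 -0.06  0.08]
```

View pics/c15.png

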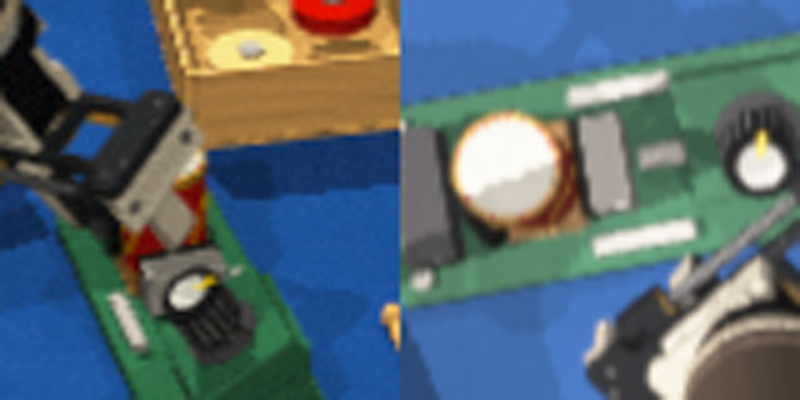

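The pointer has gone round by half a turn. I'll retreat further and verify the clamp geometry.

```bash
python3 -m creep '[{"translation":[0,0,-0.015],"rot":[0,0,0],"jaw":0.085},{"translation":[0,0,-0.02],"rot":[0,0,0],"jaw":0.085},{"translation":[0,0,-0.02],"rot":[0,0,0],"jaw":0.085},{"translation":[0,0,-0.02],"rot":[0,0,0],"jaw":0.085},{"translation":[0,0,-0.02],"rot":[0,0,0],"jaw":0.085},{"translation":[0,0,-0.01],"rot":[0,0,0],"jaw":0.085},{"translation":[0,0,0],"rot":[0,0,0],"jaw":0.085}]'
python3 -c "
from h import *
goto(G-.004*AX,kn(59))
cv2.imwrite('pics/s16.png',optics.get_image('side')[:,:,::-1])
cv2.imwrite('pics/t16.png',optics.get_image('top')[:,:,::-1])
a=np.hstack([cv2.imread('pics/top0.png')[190:245,160:240],cv2.imread('pics/t16.png')[190:245,160:240]])
b=cv2.imread('pics/s16.png')[140:220,230:310]
a=cv2.resize(a,None,fx=5,fy=5,interpolation=cv2.INTER_CUBIC);cv2.imwrite('pics/c16.png',a)
cv2.imwrite('pics/d16.png',cv2.resize(b,None,fx=6,fy=6,interpolation=cv2.INTER_CUBIC))"
```

```text
clock: 22.02
position: [0.5082, 0.0304, 0.255]
ee_rot: [2.767, 0.994, 0.769]
force: [0.4, -0.0, -0.3]
width: 0.926
clock 22.02 pos [0.5082 0.0304 0.255 ] F [ 0.4 -0.  -0.3] w 0.0850 j [ 1.05  0.13 -1.26  2.19  0.35  0.41 -1.34]
tool shift mm [  1.9   2.1 194.6] rotvec deg [ 0.07  0.18 -0.03]
```

View pics/c16.png

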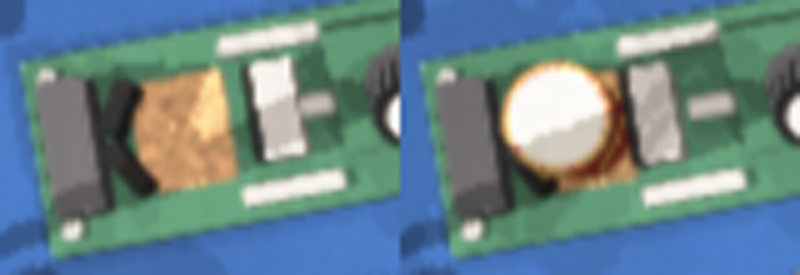

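View pics/d16.png

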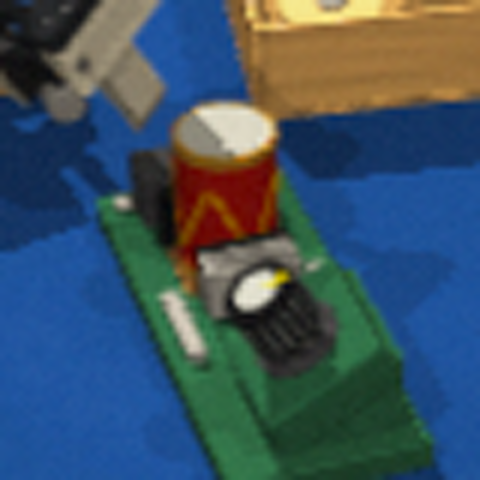

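View pics/s16.png

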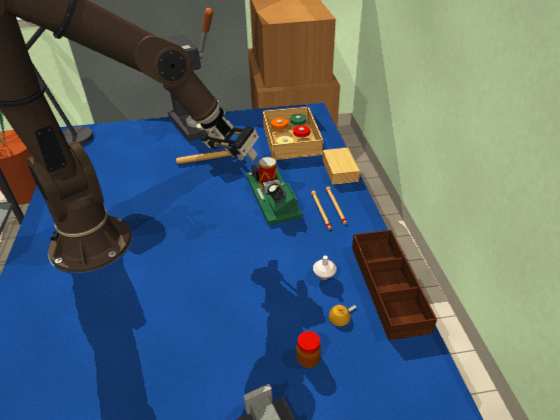

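The jaw travelled about 13 mm (4.6 px) and stopped against the drum, which stands upright in the V. All other things are where they were. j3 is close to its limit, so I'll ease it back a little and then hand in.

```bash
python3 -m creep '[{"translation":[0,0,0.01],"rot":[0,0,0],"jaw":0.085},{"translation":[0,0,0.015],"rot":[0,0,0],"jaw":0.085},{"translation":[0,0,0.005],"rot":[0,0,0],"jaw":0.085},{"translation":[0,0,0],"rot":[0,0,0],"jaw":0.085},{"translation":[0,0,0],"rot":[0,0,0],"jaw":0.085},{"translation":[0,0,0],"rot":[0,0,0],"jaw":0.085}]'
python3 -c "
from h import *
goto(G)
print(arm.sign_off())"
```

```text
clock: 22.62
position: [0.5228, 0.0335, 0.2276]
ee_rot: [2.769, 0.997, 0.768]
force: [-0.5, 0.5, -0.5]
width: 0.925
clock 22.62 pos [0.5228 0.0335 0.2276] F [-0.5  0.5 -0.5] w 0.0849 j [ 0.81  0.19 -1.07  2.21  0.56  0.37 -1.56]
tool shift mm [  2.    3.8 159.5] toolz [ 0.4911  0.0745 -0.8679] tooly [ 0.5703 -0.7806  0.2557]
the job is handed in; nothing more can be done
None
```

The drum is standing upright in the clamp, held between the V and the sliding jaw, and the job was handed in at 22.6 s.

- **Drum:** I gripped it at 24 N and set it on the cork at the expected height. The contact force was about 8 N when I let go.
- **Clamp:** I turned the knob about 178° clockwise in one grip. The jaw closed about 13 mm and then stayed still for at least the last 42°. I put the slip at roughly 1.4 rad; this is worked out from the pictures, since the ratchet has no direct reading.
- **Last checks:** The knob's pointer had gone round by half a turn. In the side picture the other things appear where they were. The wrist force was near zero, with the robot touching nothing.
- **Disagreements:** The two cameras differed by up to about 4 mm. My estimate of the knob's position was about 3 mm off where it sat in the grip, which gave a side load of 4 to 6 N while turning.

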